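# Load the rod and fit the drill template on its pins

## Robot

A 6-joint arm with a two-finger parallel gripper is mounted at the origin on the work surface. World frame = base frame: x ahead of the robot, y to its left, z up, the work surface at z = 0. Lengths are in m, angles in rad, forces in N, time in s.
With the tool pointing down it reaches from about 0.35 to 0.775 m from the base axis. Payload 5.5 kg.
Tool frame: the origin (TCP) lies midway between the tips of the shut fingers; the grasp point (between the pads) lies 19 mm behind it; x points along the fingers, z is the direction in which the jaws open and shut, and the axes are right-handed (so a half turn about x gives the same grasp; the last joint's range is limited). The gripper opens to 85 mm and grips with 20 to 120 N. Pads are 22 mm wide; open, the fingers measure 114 mm over their backs; the gripper's body (76 mm by 85 mm) begins 54 mm behind the grasp point. The pads swing forward as they close: fully open they stand 13 mm farther back than shut.
Start: joints at [-1.403, 0.313, 0.046, 1.304, 0, 1.431], TCP at [0.174, -0.548, 0.231] pointing down, gripper open.
Joint ranges: [-2.76, 2.76], [-0.86, 1.69], [-1.03, 1.26], [-2.2, 2.34], [-1.47, 1.5], [-3.14, 3.14]. Speed limits (rad/s): [2.57, 2.57, 3.14, 3.14, 3.14, 3.14].

## Interface

Orientations are given as a 3x3 rotation matrix whose columns are the frame's x, y, z axes.
In Python, from bench import manip, imaging gives the robot as it stands.
- The arm moves only by the tool play_rows, never from a script. Its arguments are lists of equal length, an entry for each row: "travel": the shift along the tool's x, y, z in mm, a list of three; "angular": the turn, a rotation vector about the tool's x, y, z in degrees, a list of three; "jaw": the closure, from -1 (fully open) to 1 (shut), so that 0 is half open. A call has exactly 5 rows; each row is the pose to reach, as a shift and turn from the pose commanded when the call began, along the tool's axes at that moment; what a row does not reach only later rows make up. A row lasts 1/10 s, in which the tool goes at most 50 mm and 8.59 degrees, less where a joint would pass 70% of its speed; a pose out of reach is approached as far as the arm can. A call with a gripper value outside its range is refused whole. The fingers move at their own pace and stop on an object; "newtons" is the grip in N (left out, the last holds). Time passes only in rows, so rows that repeat a pose let the fingers close, or fill a call up. It gives the time, the measured TCP pose, the force and the opening at its end, in the units of the state.
- manip.observe(): the state, without advancing time (a new reading comes with each control period).
- imaging.grab_frame(name): name is "side" or "top" or "wrist"; returns a dict with "image" (400x640x3 uint8, red, green, blue), "fx", "fy", "cx", "cy" (pixels), "R" (3x3) and "t" (3): a world point X has camera coordinates R X + t; the wrist camera has in their place "tool_from_camera" (4x4, takes a point from camera to tool coordinates, whose origin is the TCP and whose axes are the tool frame's). Camera axes: x right, y down, z forward; pixel columns grow to the right and rows downward; lengths in m; the calibration is good to about 2 mm. A picture is of the moment at which its call begins: read the wrist's pose just before it. There is no depth.
- manip.close_job(): hands the job in, once; it reports no verdict.
Trained networks look in a picture, given as the dict that the camera call returned (one of the last four; its "shot" number tells which), for a name from the list of things; names that differ only in an ending like _2 or _b are one class to them, and where a whole thing is asked for, a point or a joint stands for the part that bears it (a point fixed in the world has none). Each returns a list of dicts, best first, with "confidence" (0 to 1); they miss things now and then, are a little off and sometimes report something else, mostly with a low value. They report only what shows in the picture. A call takes as long as a camera call. They do not tell look-alikes from the thing itself.
- imaging.boxes_of(picture, label): "point" ([x, y, z] in m, in world coordinates, good to about 4 mm: the middle of the surface that is visible of it).
- imaging.cut_out(picture, label): "mask" (400x640 bool, what is visible of it).
- imaging.spot_point(picture, label): "point" ([x, y, z] in m, in world coordinates, good to about 4 mm: a listed point, or the origin of a listed thing).
The state is a dict: "clock": time; "joint_positions": joint angles; "dq": joint speeds; "effort": joint torques, N m; "position": TCP position; "ee_rot": TCP orientation; "contact_force": force on the tool from outside, world axes, zero at the start; "torque": the same for the moment, N m; "width": finger opening in m.
Only numpy, scipy, OpenCV 4.12 (cv2) and the standard library are available. Lean on these libraries where they do the work, as an engineer would, in place of code of your own. Each camera call takes 0.05 s, during which the arm holds its last target.

## Task

Lay the loose brass rod in the V-groove of the drilling jig, about centred so that its ends do not stick out past the blocks. Then slide the drill template along the jig's deck, keeping it down rather than lifting it, until it drops over the four locating pins and lies flat and fully home above the rod. Do not push the saw frame or the jar about.

Things in the scene. Friction and masses are not known exactly. Their poses are not given: they have to be found in the camera images.
- jig: Drilling jig 250 x 150 mm, fixed. Origin on the bench (z = 0) under the middle of the bed; z up, x from the deck to the bed. Its bed is two dark steel V-blocks, x -60 to 60, y 20 to 62 and -62 to -20 mm, flat tops 40 mm above the bench. Between them an open channel 40 mm wide along x, its floor 8 mm above the bench: finger room on both sides of the rod's middle.
- deck (a point): Middle of the jig's grey-painted deck, on its flat top, 50 mm above the bench, 10 mm above the block tops. The deck spans jig x -190 to -60, y -75 to 75 mm. Axes as the jig's.
- groove (a point): Where the rod's middle belongs: over the jig's origin, 31.5 mm above the bench. The 90 degree V-groove runs along the jig's y through both blocks, 37 mm wide at the top; the rod's top then lies 1.5 mm below the block tops.
- home (a point): Where the template's origin belongs: over the jig's origin, level with the block tops, 40 mm above the bench; axes as the jig's. Round it stand four fixed 8 mm steel pins with tapered tips, 9 mm tall (1 mm lower than the deck), at jig (x, y) = (-26, 44), (-26, -44), (26, 28), (26, -28) mm.
- template: Loose bright aluminium plate 110 (x) x 116 (y) x 8 mm, 0.2 to 0.4 kg, on the deck, turned up to 0.2 rad from the jig. Origin: centre of its underside, z up. Four 11 mm through holes at the same (x, y) as the pins: it fits one way round, as it starts. Play 1.5 mm round each pin. In the middle stands a black grip bar 16 (x) x 36 (y) mm, from 8 to 40 mm above the underside.
- rod: Brass rod 14 mm in diameter and 90 mm long, about 0.12 kg, lying loose on the bench to the right of the jig; it rolls when pushed. Its x axis runs along the rod; the other two turn as it rolls.
- rod_center (a point): The middle of the rod, on its axis (7 mm above the bench at the start).
- saw: Bystander: red jeweller's saw frame with a wooden handle, lying flat, about 250 x 105 mm, to the left of the jig.
- jar: Bystander: small glass jar with a steel lid, 64 mm in diameter, 80 mm tall, beyond the jig on the right. Origin at the centre of its underside.
Mind the look-alikes: they are no part of the job. There is more than one size of the template; the job needs the smallest. Several things look just like the rod: the one meant starts farthest to the robot's right.

How it is judged:
On the way:
1. the rod lies in the V-groove, let go (x of rod_center in the frame of jig between -0.003 and 0.003 m and y of rod_center in the frame of jig between -0.015 and 0.015 m and z of rod_center in the frame of jig between 0.029 and 0.034 m and angle between the x axis of rod and the y axis of jig, either way round below 0.08 rad and contact force between the fingers and rod below 0.1 N), for 0.2 s.
At the end, for the whole second after the job is handed in: Template flat on the V-blocks, pins in its holes (within 3 mm of home sideways, under 1.5 mm above the blocks, within 0.06 rad of square); rod in the V-groove within 0.08 rad and 3 mm, its middle within 15 mm of the middle along the groove; both let go and at rest (x of template in the frame of jig between -0.003 and 0.003 m and y of template in the frame of jig between -0.003 and 0.003 m and z of template in the frame of jig between 0.037 and 0.0415 m and angle between the x axis of template and the x axis of jig, either way round below 0.06 rad and angle between template's own z axis and vertical below 0.03 rad and x of rod_center in the frame of jig between -0.003 and 0.003 m and y of rod_center in the frame of jig between -0.015 and 0.015 m and z of rod_center in the frame of jig between 0.029 and 0.034 m and angle between the x axis of rod and the y axis of jig, either way round below 0.08 rad and linear speed of each of template, rod below 0.01 m/s); the robot touches nothing.
It fails at once if the template is lifted more than 10 mm above the deck (height (world z) of template above 0.06 m).
It fails at once if the saw frame or the jar is pushed more than 30 mm (distance of any of saw, jar from where it was at the start of the episode above 0.03 m).
It also fails if it takes over 48 s, if anything falls off the work surface, if the arm or the gripper's body presses on something with over 40 N, if the wrist force passes 120 N, or if a joint passes its speed limit or range.

## Working session

There is one attempt and no reset: what is moved stays moved. The work goes in short steps, Python scripts to look and compute and a tool call to move; the robot and the scene stay as the last step left them, time stands still between calls to the robot, and variables do not carry over. Pictures are saved under pics/ and viewed, and the job is handed in when it is done.

Besides the shell and the picture viewer there is one more tool, called as name(argument=value, ...) on one line, values as JSON. play_rows: Moves the arm, as the interface text tells. Its arguments: {"type":"object","properties":{"travel":{"type":"array","items":{"type":"array","items":{"type":"number"}}},"angular":{"type":"array","items":{"type":"array","items":{"type":"number"}}},"jaw":{"type":"array","items":{"type":"number"}},"newtons":{"type":"number"}},"required":["travel","angular","jaw"]}

```bash
ls; mkdir -p pics; python3 - <<'E'
from bench import manip, imaging
import cv2
s=manip.observe(); print(s['clock'],s['position'],s['ee_rot'],s['width'],s['contact_force'])
for n in ['top','side']:
    p=imaging.grab_frame(n)
    cv2.imwrite(f'pics/{n}0.png',p['image'][:,:,::-1]); print(n,p['fx'],p['cx'],p['cy'],p['R'],p['t'])
    for l in ['jig','deck','groove','home','template','rod','rod_center','saw','jar']:
        for d in imaging.spot_point(p,l)[:5]: print(l,[round(float(v),4) for v in d['point']],round(d['confidence'],2))
E
```

```text
pics
0.0 [ 0.17411156 -0.54745659  0.23041037] [[-2.79282891e-04  9.53000844e-01  3.02967513e-01]
 [ 1.81940028e-03  3.02967507e-01 -9.52999150e-01]
 [-9.99998306e-01  2.85062818e-04 -1.81850364e-03]] 0.0854323610488755 [ 0.544883   -0.59379315  0.00907401]
top 501.4902738021276 319.59721024907094 200.61676181360866 [[ 0.01872057 -0.99980634  0.00606857]
 [-0.99694294 -0.01912677 -0.07575575]
 [ 0.07585715 -0.00463182 -0.99710794]] [0.03537051 0.50403861 1.62037891]
jig [0.6189, 0.0444, 0.0017] 0.97
deck [0.4972, 0.0552, 0.0486] 0.66
deck [0.6893, -0.3349, 0.0014] 0.56
groove [0.6194, 0.0431, 0.0296] 0.6
groove [0.6874, -0.3326, 0.0021] 0.49
home [0.615, 0.0476, 0.0384] 0.83
home [0.6374, 0.4253, 0.0008] 0.65
template [0.4901, 0.058, 0.0482] 0.68
template [0.3492, -0.2191, -0.0024] 0.64
rod [0.5425, -0.3149, -0.007] 0.68
rod [0.6519, -0.2196, 0.0023] 0.5
rod_center [0.6526, -0.2167, 0.0057] 0.67
rod_center [0.546, -0.3091, 0.0085] 0.65
saw [0.6352, 0.4237, -0.0019] 0.71
saw [0.5417, -0.3112, 0.0077] 0.45
jar [0.689, -0.3309, -0.0012] 0.59
side 364.00358500412506 316.62793657971116 195.66623114153342 [[ 0.99896925 -0.03823667  0.02446207]
 [-0.00141947 -0.56495797 -0.82511846]
 [ 0.04536982  0.82423325 -0.56442992]] [-0.50492766  0.08450019  1.06726607]
jig [0.6197, 0.0505, -0.0006] 0.59
groove [0.6211, 0.045, 0.0327] 0.96
home [0.6141, 0.043, 0.0392] 0.93
template [0.3455, -0.2168, 0.0025] 0.88
template [0.4907, 0.0555, 0.0498] 0.8
template [0.2867, 0.2217, 0.0002] 0.65
template [0.6174, 0.0445, 0.0004] 0.39
rod [0.5453, -0.3109, -0.0017] 0.64
rod [0.6541, -0.2158, -0.0007] 0.49
rod_center [0.6567, -0.2153, 0.0083] 0.52
rod_center [0.5444, -0.311, 0.0044] 0.51
rod_center [0.489, 0.0627, 0.0488] 0.44
jar [0.6831, -0.3322, -0.0022] 0.65
```

View pics/top0.png

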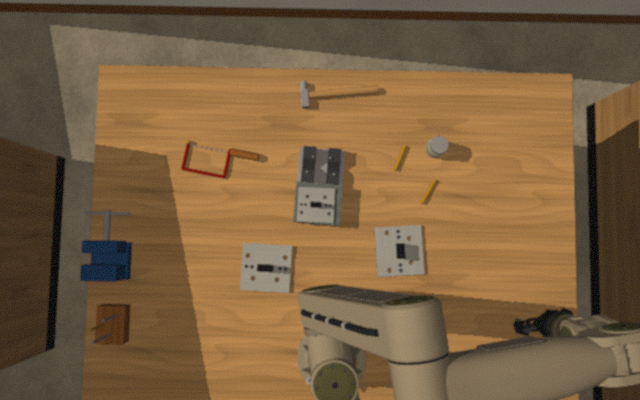

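View pics/side0.png

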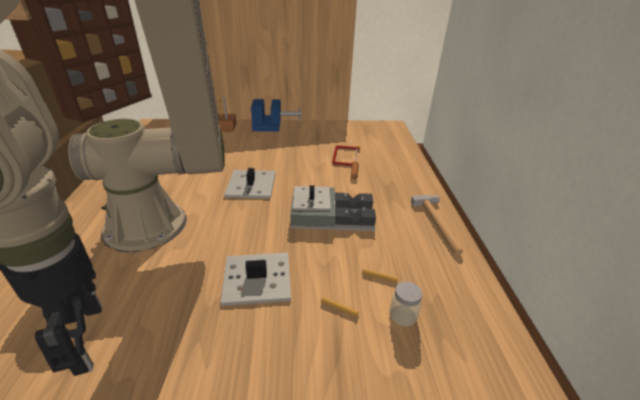

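The template on the jig's deck (top view ~(316,204)) is the smallest of the three. The rod that is farthest right is at top ~(429,191). Next I measure the yaw angles.

```bash
cat > h.py <<'E'
from bench import manip, imaging
import numpy as np, cv2
from scipy.spatial.transform import Rotation as Ro
def cam(p):
    """returns Rwc,C (camera->world rot, center) using wrist pose if needed"""
    if 'R' in p: R=np.array(p['R']);t=np.array(p['t']);return R.T,-R.T@t
    s=p['state'];T=np.array(p['tool_from_camera']);Rt=np.array(s['ee_rot']);
    return Rt@T[:3,:3],Rt@T[:3,3]+np.array(s['position'])
def grab(n):
    s=manip.observe();p=imaging.grab_frame(n);
    p['state']=s; return p
def back(p,uv,z):
    R,C=cam(p);uv=np.atleast_2d(np.asarray(uv,float))
    d=np.c_[(uv[:,0]-p['cx'])/p['fx'],(uv[:,1]-p['cy'])/p['fy'],np.ones(len(uv))]@R.T
    return C+d*((z-C[2])/d[:,2])[:,None]
def proj(p,X):
    R,C=cam(p);c=(np.atleast_2d(X)-C)@R;return np.c_[c[:,0]/c[:,2]*p['fx']+p['cx'],c[:,1]/c[:,2]*p['fy']+p['cy']]
def goal(x,y,z,yaw):
    """tool down, jaw axis (z) at world angle yaw; prints travel mm, angular deg"""
    s=manip.observe();R=np.array(s['ee_rot']);P=np.array(s['position'])
    best=None
    for k in (0,np.pi):
        X=np.array([0,0,-1.]);Z=np.array([np.cos(yaw+k),np.sin(yaw+k),0]);G=np.c_[X,np.cross(Z,X),Z]
        rv=np.degrees(Ro.from_matrix(R.T@G).as_rotvec())
        if best is None or np.linalg.norm(rv)<np.linalg.norm(best): best=rv
    print('travel',np.round(R.T@(np.array([x,y,z])-P),1 if 0 else 4)*1000,'ang',np.round(best,2),'pos',P.round(4),'clock',s['clock'],'w',s['width'])
def save(p,n,f=1): cv2.imwrite(f'pics/{n}.png',cv2.resize(p['image'],None,fx=f,fy=f)[:,:,::-1])
E
python3 - <<'E'
from h import *
for n in ['top','side']:
    p=grab(n)
    for d in imaging.cut_out(p,'rod'):
        m=d['mask'];v,u=np.nonzero(m)
        if len(u)<10: continue
        W=back(p,np.c_[u,v],0.009)[:,:2];c=W.mean(0);e=np.linalg.svd(W-c,full_matrices=0)
        print(n,len(u),d['confidence'],c,np.arctan2(e[2][0,1],e[2][0,0]),e[1]/np.sqrt(len(u)))
    d=imaging.cut_out(p,'jig')
    if d:
        v,u=np.nonzero(d[0]['mask']);print('jigmask',len(u))
        W=back(p,np.c_[u,v],0.045)[:,:2].astype(np.float32); print(cv2.minAreaRect(W*1000))
p=grab('wrist');save(p,'w0');print(p['tool_from_camera'],p['fx'])
goal(0.545,-0.311,0.2,0)
E
```

```text
top 92 0.63 [ 0.53869263 -0.31016605] 2.6438348762077086 [0.02524538 0.00341811]
top 2327 0.28 [0.58609462 0.04264869] -3.0892212978693188 [0.06660794 0.04790363]
jigmask 2343
((552.1990356445312, 51.30175018310547), (156.6583709716797, 251.10748291015625), 86.68705749511719)
side 220 0.79 [ 0.54280883 -0.31121144] -0.47133294945911175 [0.02421169 0.00474478]
side 151 0.68 [ 0.65415233 -0.21739805] -0.3484665284708466 [0.02434718 0.00438052]
jigmask 2349
((553.8754272460938, 23.402809143066406), (206.01327514648438, 245.40672302246094), 86.00321960449219)
[[ 1.01140781e-04 -3.20448928e-01  9.47265789e-01 -1.42211479e-01]
 [ 1.20560478e-04 -9.47265783e-01 -3.20448939e-01  8.28868719e-02]
 [ 9.99999988e-01  1.46613272e-04 -5.71737248e-05 -2.12033456e-06]
 [ 0.00000000e+00  0.00000000e+00  0.00000000e+00  1.00000000e+00]] 316.31312930410274
travel [  31.3  425.2 -113.6] ang [-7.237e+01  0.000e+00  1.000e-02] pos [ 0.1742 -0.548   0.2313] clock 1.35 w 0.08535335086851567
```

View pics/w0.png

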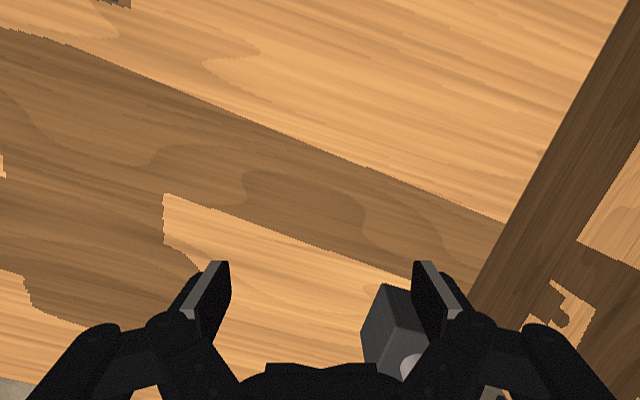

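play_rows(travel=[[3,48,-13],[7,96,-26],[10,144,-39],[14,192,-52],[17,240,-64]], angular=[[-8.5,0,0],[-17,0,0],[-25.5,0,0],[-34,0,0],[-42.5,0,0]], jaw=[-1,-1,-1,-1,-1])

```text
clock: 1.85
position: [0.3849, -0.413, 0.2143]
ee_rot: [[0.0, 0.493, 0.87], [-0.0, 0.87, -0.493], [-1.0, -0.0, 0.0]]
contact_force: [0.7, -0.3, -0.4]
width: 0.0853
```

```bash
python3 -c "
from h import *
goal(.545,-.311,.15,1.09)"
```

```text
travel [ 64.3 167.7  89. ] ang [ 8.801e+01  3.000e-02 -0.000e+00] pos [ 0.3849 -0.413   0.2143] clock 1.85 w 0.08527260182340776
```

play_rows(travel=[[15,40,22],[30,80,44],[45,120,66],[60,160,86],[64,168,89]], angular=[[-8.5,0,0],[-17,0,0],[-25.5,0,0],[-34,0,0],[-42.5,0,0]], jaw=[-1,-1,-1,-1,-1])

```text
clock: 2.35
position: [0.5472, -0.3093, 0.148]
ee_rot: [[-0.001, -0.23, 0.973], [0.002, 0.973, 0.23], [-1.0, 0.002, -0.0]]
contact_force: [-0.5, 1.3, -0.0]
width: 0.0854
```

play_rows(travel=[[0,0,0],[0,0,0],[0,0,0],[0,0,0],[0,0,0]], angular=[[-8.5,0,0],[-17,0,0],[-25.5,0,0],[-34,0,0],[-42.5,0,0]], jaw=[-1,-1,-1,-1,-1])

```text
clock: 2.85
position: [0.5444, -0.3129, 0.1502]
ee_rot: [[-0.0, -0.824, 0.566], [-0.0, 0.566, 0.824], [-1.0, 0.0, -0.0]]
contact_force: [1.0, -0.6, 0.5]
width: 0.0858
```

```bash
python3 - <<'E'
from h import *
goal(.545,-.311,.1,1.09)
p=grab('wrist');save(p,'w1')
for d in imaging.cut_out(p,'rod'):
        m=d['mask'];v,u=np.nonzero(m)
        if len(u)<10: continue
        r=cv2.minAreaRect(np.c_[u,v].astype(np.float32));print(r)
        W=back(p,np.c_[u,v],0.009)[:,:2];c=W.mean(0);e=np.linalg.svd(W-c,full_matrices=0)
        print(len(u),d['confidence'],c,np.arctan2(e[2][0,1],e[2][0,0]),e[1]/np.sqrt(len(u)))
        print(cv2.minAreaRect((W*1000).astype(np.float32)))
E
```

```text
travel [50.2  0.6  1.9] ang [-6.96 -0.   -0.  ] pos [ 0.5444 -0.3129  0.1502] clock 2.85 w 0.08581987379682458
((465.996337890625, 218.825439453125), (87.1588363647461, 16.554386138916016), 83.34557342529297)
1345 0.97 [ 0.651965   -0.21629921] -0.359030944251185 [0.02616703 0.00424157]
((653.863037109375, -216.742919921875), (15.590197563171387, 93.75316619873047), 69.35185241699219)
((321.55889892578125, 181.44190979003906), (95.9381332397461, 16.573129653930664), 84.0684814453125)
1465 0.74 [ 0.5425044  -0.31012461] -0.4942938145483123 [0.02660372 0.00413252]
((544.1217651367188, -310.97735595703125), (15.517389297485352, 92.4654769897461), 61.76070022583008)
```

View pics/w1.png

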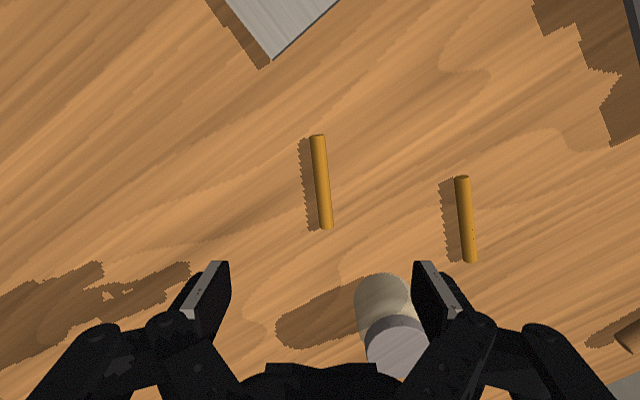

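Wrist view: the target rod is at (321,181), the look-alike at (466,219), and the jar at (390,320), clear of the gripper. I descend.

```bash
python3 -c "
from h import *
goal(.5435,-.3105,.003,1.08)"
```

```text
travel [147.2   2.1   1.5] ang [-6.72 -0.   -0.  ] pos [ 0.5444 -0.3129  0.1502] clock 2.95 w 0.08578147945969822
```

play_rows(travel=[[35,2,1.5],[70,2,1.5],[105,2,1.5],[132,2,1.5],[147,2,1.5]], angular=[[-6.6,0,0],[-6.6,0,0],[-6.6,0,0],[-6.6,0,0],[-6.6,0,0]], jaw=[-1,-0.6,-0.4,-0.3,-0.3], newtons=40)

```text
clock: 3.45
position: [0.5421, -0.3095, 0.0004]
ee_rot: [[-0.003, -0.879, 0.477], [0.002, 0.477, 0.879], [-1.0, 0.004, 0.0]]
contact_force: [-0.3, 0.3, 0.3]
width: 0.0555
```

```bash
python3 - <<'E'
from h import *
goal(.5435,-.3105,.003,1.08)
p=grab('wrist');save(p,'w2')
print(proj(p,[.5435,-.3105,.007]))
E
```

```text
travel [-2.6 -1.7 -0.2] ang [-0.38  0.03 -0.22] pos [ 5.421e-01 -3.095e-01  4.000e-04] clock 3.45 w 0.055492658121733415
[[319.39302221 272.23739842]]
```

View pics/w2.png

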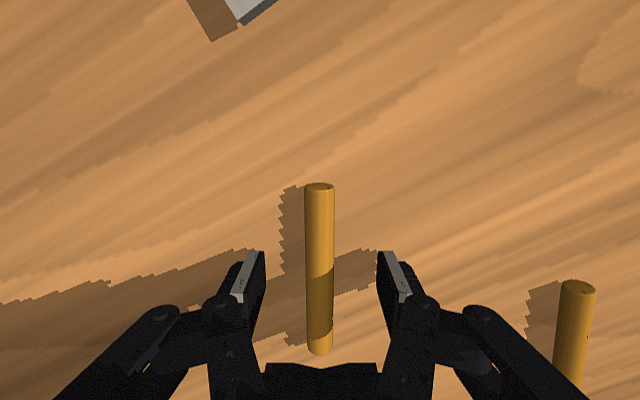

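The rod lies midway between the pads at (320,265). Closing.

play_rows(travel=[[0,0,0],[0,0,0],[0,0,0],[0,0,0],[0,0,0]], angular=[[0,0,0],[0,0,0],[0,0,0],[0,0,0],[0,0,0]], jaw=[0.3,0.6,1,1,1], newtons=50)

```text
clock: 4.0
position: [0.5447, -0.3114, 0.005]
ee_rot: [[0.003, -0.881, 0.474], [-0.002, 0.474, 0.881], [-1.0, -0.003, -0.001]]
contact_force: [-0.4, 0.6, 5.7]
width: 0.0116
```

```bash
python3 - <<'E'
from h import *
goal(.5435,-.3105,.15,1.08)
p=grab('wrist');save(p,'w3')
print(back(p,[[319,183],[320,352]],0.007))
E
```

```text
travel [-1.45e+02  1.00e+00  1.00e-01] ang [-0.16 -0.03  0.18] pos [ 0.5447 -0.3114  0.005 ] clock 4.0 w 0.01156254631970365
[[ 0.50711918 -0.29159788  0.007     ]
 [ 0.59384143 -0.33778694  0.007     ]]
```

View pics/w3.png

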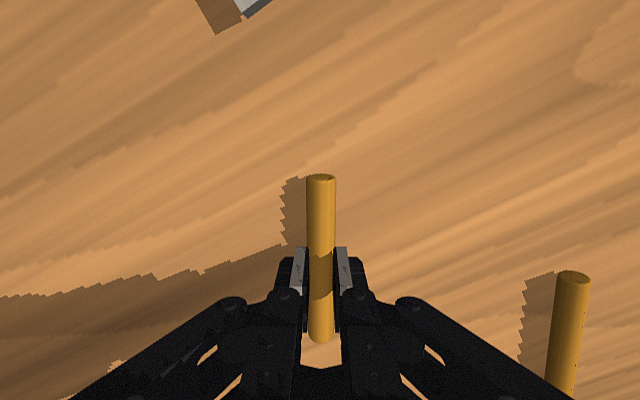

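play_rows(travel=[[-10,0,0],[-30,0,0],[-60,0,0],[-80,0,0],[-100,0,0]], angular=[[0,0,0],[0,0,0],[0,0,0],[0,0,0],[0,0,0]], jaw=[1,1,1,1,1])

```text
clock: 4.55
position: [0.5435, -0.3105, 0.1048]
ee_rot: [[0.0, -0.881, 0.474], [-0.0, 0.474, 0.881], [-1.0, -0.0, -0.0]]
contact_force: [1.0, -0.1, -1.6]
width: 0.0115
```

```bash
python3 - <<'E'
from h import *
goal(.5435,-.3105,.15,1.08)
p=grab('wrist');save(p,'w4')
q=grab('side');u,v=proj(q,[.5435,-.3105,.1])[0].astype(int)
im=q['image'][max(v-70,0):v+70,max(u-90,0):u+90]
cv2.imwrite('pics/s4.png',cv2.resize(im,None,fx=4,fy=4,interpolation=cv2.INTER_CUBIC)[:,:,::-1])
E
```

```text
travel [-45.2  -0.1  -0. ] ang [-0.15 -0.01  0.01] pos [ 0.5435 -0.3105  0.1048] clock 4.55 w 0.01152131066441532
```

View pics/w4.png

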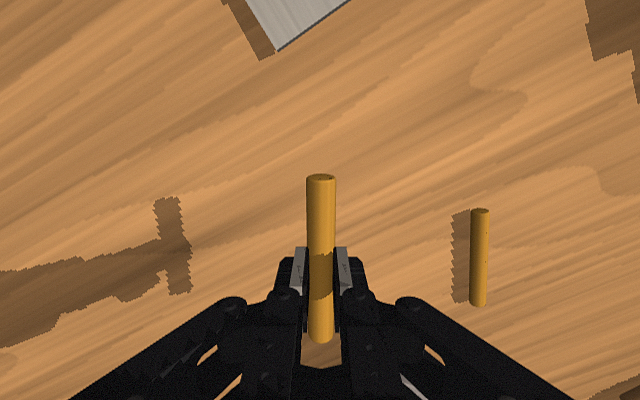

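View pics/s4.png

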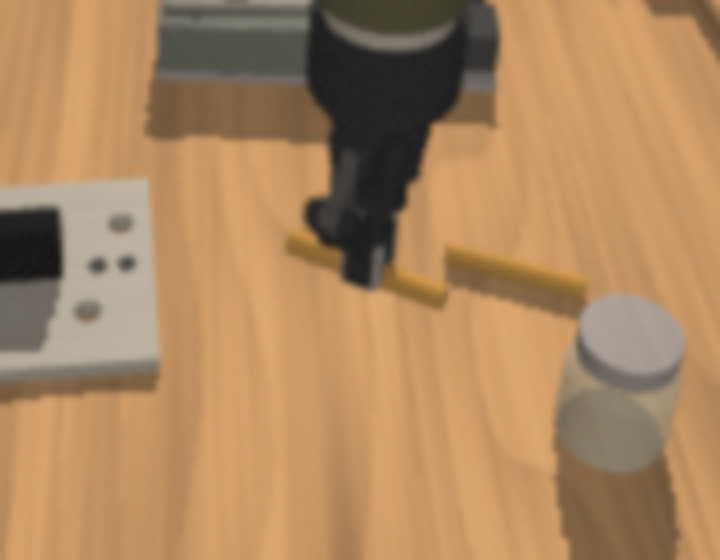

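```bash
python3 - <<'E'
from h import *
im=cv2.imread('pics/w4.png');hsv=cv2.cvtColor(im,cv2.COLOR_BGR2HSV)
for v in (174,176,178,180,190,200,220,240,335,338,340,342,344,346):
    print(v,[tuple(hsv[v,u]) for u in (312,320,328)])
# edges by grad
g=cv2.cvtColor(im,cv2.COLOR_BGR2GRAY).astype(int)
for v in (190,200,210,220): print(v,g[v,300:342])
p=grab('wrist');T=np.array(p['tool_from_camera']);R,C=T[:3,:3],T[:3,3]
def pj(X):
    c=(np.atleast_2d(X)-C)@R;return c[:,:2]/c[:,2:]*p['fx']+[p['cx'],p['cy']]
th=np.linspace(0,2*np.pi,60)
for h in (-10,-7,-5,-3,-1,1):
  for y in (-5,0,5):
    ax=np.linspace(-.045,.045,91)+y*1e-3
    pts=np.array([[h*1e-3+.007*np.cos(t),a,.007*np.sin(t)] for a in ax for t in th]);q=pj(pts)
    r=q[abs(q[:,1]-205)<3]
    print(h,y,'v',q[:,1].min().round(1),q[:,1].max().round(1),'u@205',r[:,0].min().round(1),r[:,0].max().round(1))
E
```

```text
174 [(np.uint8(16), np.uint8(149), np.uint8(154)), (np.uint8(18), np.uint8(189), np.uint8(96)), (np.uint8(17), np.uint8(164), np.uint8(135))]
176 [(np.uint8(18), np.uint8(186), np.uint8(111)), (np.uint8(18), np.uint8(193), np.uint8(115)), (np.uint8(17), np.uint8(185), np.uint8(120))]
178 [(np.uint8(17), np.uint8(188), np.uint8(114)), (np.uint8(18), np.uint8(191), np.uint8(96)), (np.uint8(19), np.uint8(189), np.uint8(124))]
180 [(np.uint8(18), np.uint8(187), np.uint8(124)), (np.uint8(18), np.uint8(188), np.uint8(149)), (np.uint8(18), np.uint8(182), np.uint8(193))]
190 [(np.uint8(18), np.uint8(192), np.uint8(109)), (np.uint8(18), np.uint8(191), np.uint8(174)), (np.uint8(18), np.uint8(191), np.uint8(207))]
200 [(np.uint8(17), np.uint8(168), np.uint8(112)), (np.uint8(18), np.uint8(188), np.uint8(174)), (np.uint8(18), np.uint8(185), np.uint8(207))]
220 [(np.uint8(18), np.uint8(192), np.uint8(113)), (np.uint8(18), np.uint8(189), np.uint8(179)), (np.uint8(18), np.uint8(183), np.uint8(208))]
240 [(np.uint8(17), np.uint8(184), np.uint8(111)), (np.uint8(18), np.uint8(184), np.uint8(182)), (np.
[... 1575 characters left out ...]
18
 151 155 152 154 156 153]
-10 -5 v 188.7 366.3 u@205 303.9 335.6
-10 0 v 178.2 358.5 u@205 303.9 335.6
-10 5 v 167.4 350.6 u@205 303.9 335.6
-7 -5 v 186.9 361.5 u@205 304.3 335.2
-7 0 v 176.5 353.9 u@205 304.3 335.2
-7 5 v 165.9 346.1 u@205 304.3 335.2
-5 -5 v 185.7 358.4 u@205 304.6 335.1
-5 0 v 175.4 350.8 u@205 304.6 335.1
-5 5 v 165.0 343.1 u@205 304.6 335.1
-3 -5 v 184.5 355.4 u@205 304.8 334.8
-3 0 v 174.4 347.9 u@205 304.8 334.8
-3 5 v 164.1 340.2 u@205 304.8 334.8
-1 -5 v 183.4 352.5 u@205 305.0 334.6
-1 0 v 173.4 345.0 u@205 305.0 334.6
-1 5 v 163.1 337.4 u@205 305.0 334.6
1 -5 v 182.3 349.6 u@205 305.2 334.5
1 0 v 172.4 342.2 u@205 305.2 334.5
1 5 v 162.3 334.6 u@205 305.2 334.5
```

The rod is held near the fingertips, its axis about 2 mm behind the TCP and centred lengthwise. Next I lift it and move over the jig to measure.

```bash
python3 -c "
from h import *
goal(.6,-.02,.2,-.06)"
```

```text
travel [-95.5  88.7 282.7] ang [65.17  0.07  0.18] pos [ 0.5444 -0.3112  0.1049] clock 4.7 w 0.011188173815254436
```

play_rows(travel=[[-30,0,20],[-60,20,55],[-80,38,95],[-92,54,138],[-95,66,182]], angular=[[8.5,0,0],[17,0,0],[25.5,0,0],[34,0,0],[42.5,0,0]], jaw=[1,1,1,1,1])

```text
clock: 5.2
position: [0.5711, -0.1193, 0.1986]
ee_rot: [[0.0, -0.329, 0.944], [-0.0, 0.944, 0.329], [-1.0, -0.0, 0.0]]
contact_force: [0.2, -0.7, -2.0]
width: 0.0119
```

```bash
python3 -c "
from h import *
goal(.6,-.02,.2,-.06)"
```

```text
travel [-1.4 84.2 60. ] ang [2.265e+01 2.000e-02 1.000e-02] pos [ 0.5711 -0.1193  0.1986] clock 5.2 w 0.011938084861356347
```

play_rows(travel=[[0,30,21],[0,60,43],[0,84,60],[0,84,60],[0,84,60]], angular=[[8,0,0],[16,0,0],[22.6,0,0],[22.6,0,0],[22.6,0,0]], jaw=[1,1,1,1,1])

```text
clock: 5.7
position: [0.5989, -0.0208, 0.1965]
ee_rot: [[-0.003, 0.05, 0.999], [-0.0, 0.999, -0.05], [-1.0, -0.0, -0.003]]
contact_force: [0.4, 0.3, -1.2]
width: 0.0119
```

```bash
python3 - <<'E'
from h import *
import pickle
p=grab('wrist');save(p,'w5');pickle.dump(p,open('w5.pkl','wb'))
print(p['state']['position'],p['state']['ee_rot'])
for l in ['jig','deck','groove','home','template']:
    for d in imaging.spot_point(p,l)[:2]: print(l,np.round(d['point'],4),d['confidence'])
E
```

```text
[ 0.59892514 -0.02077423  0.19653752] [[-2.70465029e-03  4.95700149e-02  9.98766989e-01]
 [-4.02162516e-05  9.98770636e-01 -4.95703048e-02]
 [-9.99996342e-01 -1.74237004e-04 -2.69933177e-03]]
jig [ 0.6207  0.0496 -0.0043] 0.67
groove [0.6247 0.0447 0.0331] 0.9
home [0.6207 0.0406 0.0409] 0.76
template [ 0.3464 -0.213  -0.0018] 0.67
template [ 0.6222  0.0449 -0.0023] 0.64
```

View pics/w5.png

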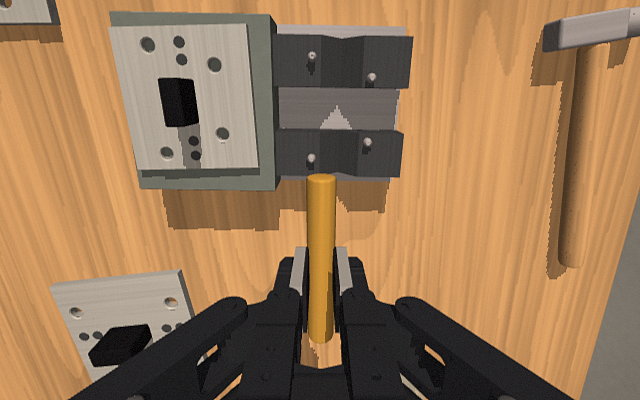

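The wrist view shows the jig with its pins near (312,56), (372,77), (311,158) and (367,142), and the template on the deck with its holes visible. I zoom in for accurate corner pixels.

```bash
python3 - <<'E'
import cv2
im=cv2.imread('pics/w5.png')
cv2.imwrite('pics/w5a.png',cv2.resize(im[0:200,260:420],None,fx=4,fy=3,interpolation=cv2.INTER_CUBIC)[:, :])
cv2.imwrite('pics/w5b.png',cv2.resize(im[0:200,90:290],None,fx=3,fy=3,interpolation=cv2.INTER_CUBIC))
E
```

```text
(no output)
```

View pics/w5a.png

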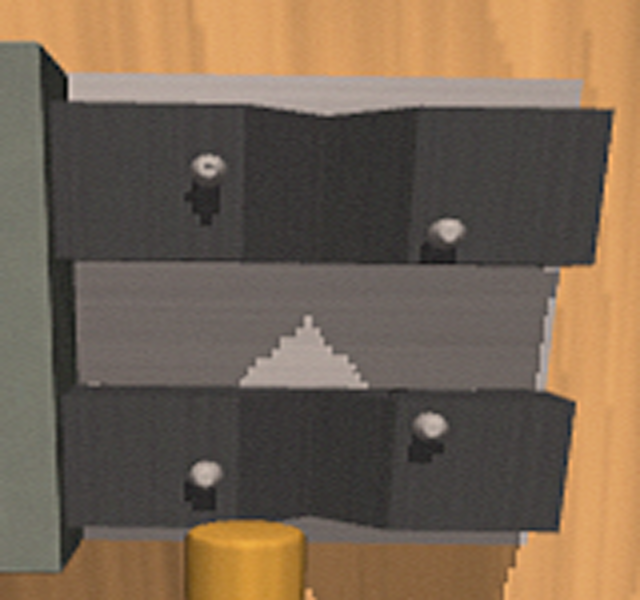

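View pics/w5b.png

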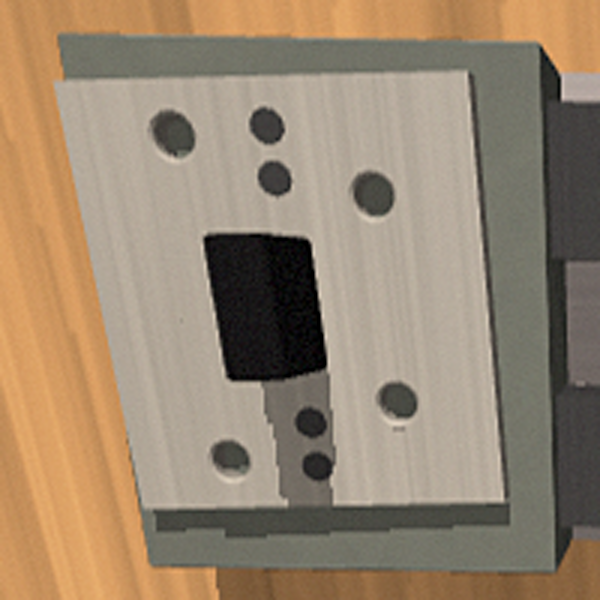

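```bash
cat >> h.py <<'E'
from scipy.optimize import least_squares
def fit(p,L,uv,x0):
    L=np.array(L,float);uv=np.array(uv,float)
    def W(q,z):
        c,s=np.cos(q[2]),np.sin(q[2]);return np.c_[q[0]+c*L[:,0]-s*L[:,1],q[1]+s*L[:,0]+c*L[:,1],L[:,2]+z]
    f=lambda q:(proj(p,W(q,0))-uv).ravel()
    r=least_squares(f,x0,loss='soft_l1',f_scale=1.0);print('pose',r.x.round(4));print(r.fun.reshape(-1,2).round(1).tolist());return r.x
E
python3 - <<'E'
from h import *
import pickle
p=pickle.load(open('w5.pkl','rb'))
pins=[(-.026,.044),(.026,.028),(.026,-.028),(-.026,-.044)]
L=[(x,y,.048) for x,y in pins]+[(.06,.062,.04),(.06,.02,.04),(.06,-.02,.04),(.06,-.062,.04)]+[(-.19,.075,.05),(-.06,.075,.05),(-.06,-.075,.05),(-.19,-.075,.05)]
uv=[(312,55.3),(371.5,77),(367.5,141.3),(311.2,157.3),(413.2,36),(408.7,88.7),(404,133.3),(399.7,176.7),(109.3,11),(270,14.3),(275.3,190.7),(139.3,189)]
a=fit(p,L,uv,[.62,.045,-.06])
a2=fit(p,L[:8],uv[:8],[.62,.045,-.06])
L=[(x,y,.058) for x,y in pins]+[(-.055,.058,.058),(.055,.058,.058),(.055,-.058,.058),(-.055,-.058,.058)]
uv=[(147.3,44),(214.7,64.3),(222.7,133.3),(166.7,152.3),(109,26.7),(246,23.3),(259,167.3),(137.3,169.3)]
b=fit(p,L,uv,[.49,.055,0])
E
```

```text
pose [ 0.6201  0.0453 -0.0639]
[[-0.2, 0.6], [0.7, 0.2], [0.7, 1.5], [0.0, 1.9], [0.4, -0.7], [-0.2, -0.9], [0.0, 0.1], [0.1, 0.4], [-1.5, -0.6], [-0.4, -1.4], [0.1, 0.4], [0.1, 0.1]]
pose [ 0.62    0.0457 -0.0695]
[[-0.2, -0.1], [0.8, -0.1], [0.3, 1.1], [-0.4, 1.3], [0.6, -0.8], [-0.3, -1.0], [-0.3, -0.0], [-0.5, 0.3]]
pose [ 0.4904  0.06   -0.0306]
[[0.5, 0.5], [-0.1, 0.4], [-0.0, 0.6], [0.1, 0.8], [-1.1, -0.9], [0.4, -0.5], [-0.5, -0.5], [0.5, -0.3]]
```

```bash
python3 -c "
from h import *
goal(.62,.0455,.07,-.065)"
```

```text
travel [128.   69.1  16.9] ang [ 0.64 -0.01  0.01] pos [ 0.5994 -0.0226  0.198 ] clock 6.0 w 0.011426816535327265
```

play_rows(travel=[[0,40,10],[25,69,17],[65,69,17],[100,69,17],[128,69,17]], angular=[[0.6,0,0],[0.6,0,0],[0.6,0,0],[0.6,0,0],[0.6,0,0]], jaw=[1,1,1,1,1])

```text
clock: 6.5
position: [0.6194, 0.0462, 0.068]
ee_rot: [[-0.002, 0.063, 0.998], [-0.0, 0.998, -0.063], [-1.0, -0.0, -0.002]]
contact_force: [0.1, 0.4, -1.7]
width: 0.0114
```

```bash
python3 - <<'E'
from h import *
p=grab('wrist');save(p,'w6')
goal(.62,.0455,.031,-.065)
E
```

```text
travel [32.3 -0.4  3.7] ang [ 0.09 -0.48  0.01] pos [0.6166 0.0461 0.0634] clock 6.55 w 0.011623861574049413
```

View pics/w6.png

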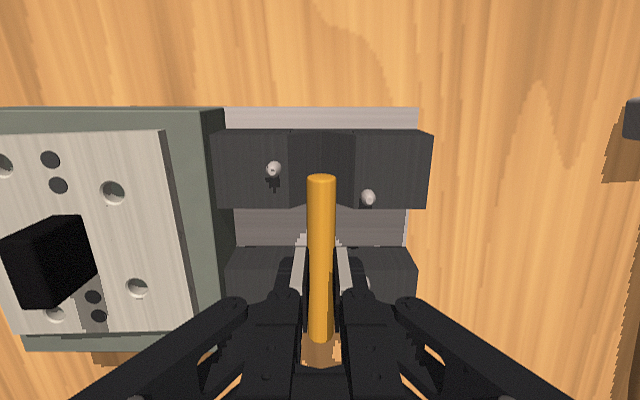

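play_rows(travel=[[8,0,0],[16,0,0],[24,0,0],[24,0,0],[24,0,0]], angular=[[0,0,0],[0,0,0],[0,0,0],[0,0,0],[0,0,0]], jaw=[1,1,1,1,1])

```text
clock: 7.05
position: [0.6207, 0.0463, 0.0469]
ee_rot: [[0.001, 0.063, 0.998], [-0.0, 0.998, -0.063], [-1.0, -0.0, 0.001]]
contact_force: [-0.8, 0.1, -1.4]
width: 0.0115
```

```bash
python3 - <<'E'
from h import *
goal(.62,.0455,.031,-.065)
p=grab('wrist');save(p,'w7');print(manip.observe()['contact_force'])
goal(.62,.0455,.031,-.065)
E
```

```text
travel [15.9 -0.9 -0.7] ang [0.11 0.06 0.  ] pos [0.6207 0.0463 0.0469] clock 7.05 w 0.011543003403317955
[-0.39743798 -0.3880822  -0.52612899]
travel [16.  -0.9 -0.8] ang [0.12 0.08 0.  ] pos [0.6208 0.0464 0.047 ] clock 7.1 w 0.011193329462884616
```

View pics/w7.png

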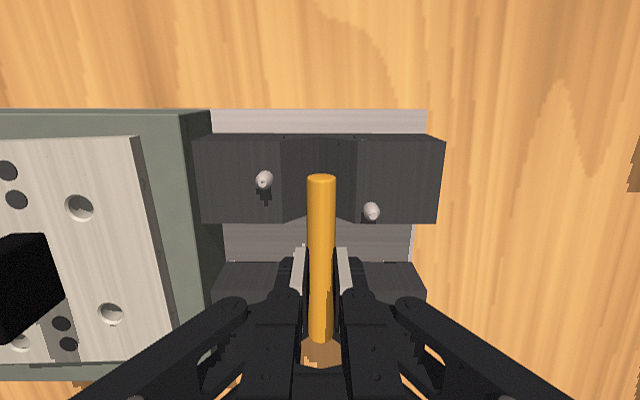

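play_rows(travel=[[5,-0.9,-0.8],[10,-0.9,-0.8],[15,-0.9,-0.8],[16,-0.9,-0.8],[16,-0.9,-0.8]], angular=[[0,0,0],[0,0,0],[0,0,0],[0,0,0],[0,0,0]], jaw=[1,1,1,1,1])

```text
clock: 7.6
position: [0.6194, 0.0456, 0.0299]
ee_rot: [[-0.0, 0.063, 0.998], [-0.0, 0.998, -0.063], [-1.0, -0.0, -0.0]]
contact_force: [1.1, -0.2, -0.4]
width: 0.0114
```

```bash
python3 - <<'E'
from h import *
p=grab('wrist');save(p,'w8');print(manip.observe()['contact_force'])
goal(.62,.0455,.030,-.065)
E
```

```text
[ 0.86397005  0.49014471 -0.66378862]
travel [-0.  -0.1  0.7] ang [ 0.12 -0.02  0.01] pos [0.6193 0.0456 0.03  ] clock 7.65 w 0.011420877199423808
```

View pics/w8.png

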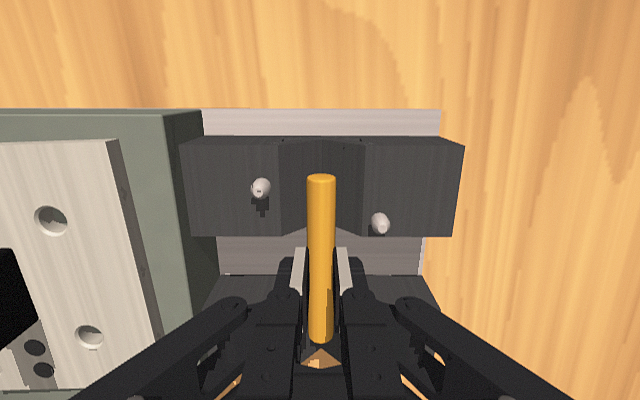

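play_rows(travel=[[0.7,0,0.4],[1.4,0,0.5],[2,0,0.5],[2,0,0.5],[2,0,0.5]], angular=[[0,0,0],[0,0,0],[0,0,0],[0,0,0],[0,0,0]], jaw=[1,1,1,1,1])

```text
clock: 8.15
position: [0.6196, 0.0456, 0.0295]
ee_rot: [[0.0, 0.063, 0.998], [-0.0, 0.998, -0.063], [-1.0, -0.0, 0.0]]
contact_force: [-4.6, 0.2, 8.5]
width: 0.0117
```

Contact at the expected height. Releasing.

play_rows(travel=[[-0.5,0,-0.5],[-0.5,0,-0.5],[-0.5,0,-0.5],[-0.5,0,-0.5],[-0.5,0,-0.5]], angular=[[0,0,0],[0,0,0],[0,0,0],[0,0,0],[0,0,0]], jaw=[0.5,0.3,0.2,0.1,0.1])

```text
clock: 8.65
position: [0.6194, 0.0456, 0.0284]
ee_rot: [[-0.0, 0.063, 0.998], [-0.0, 0.998, -0.063], [-1.0, -0.0, -0.0]]
contact_force: [0.5, 0.8, 0.8]
width: 0.0385
```

```bash
python3 - <<'E'
from h import *
p=grab('wrist');save(p,'w9');print(manip.observe()['contact_force'])
goal(.62,.0455,.15,-.065)
E
```

```text
[ 0.84373838 -0.41686491 -0.10006792]
travel [-1.215e+02 -1.000e-01  6.000e-01] ang [ 0.12 -0.01  0.01] pos [0.6194 0.0456 0.0285] clock 8.7 w 0.03865695789667054
```

View pics/w9.png

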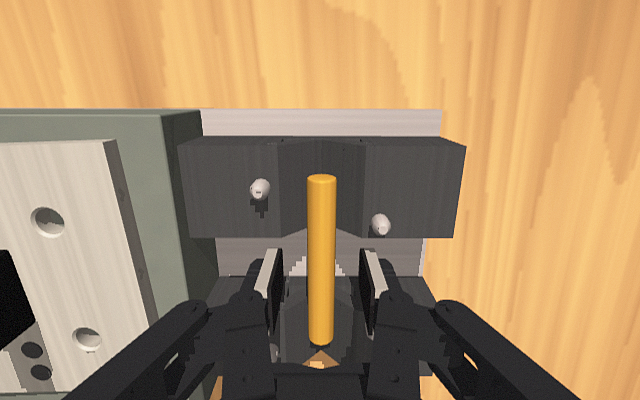

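play_rows(travel=[[-25,0,0],[-60,0,0],[-100,-5,-10],[-135,-25,-30],[-150,-50,-60]], angular=[[0,0,0],[0,0,0],[0,0,0],[0,0,0],[0,0,0]], jaw=[0.1,0.1,0,0,0])

```text
clock: 9.2
position: [0.5587, -0.0008, 0.1823]
ee_rot: [[0.007, 0.061, 0.998], [-0.001, 0.998, -0.061], [-1.0, -0.001, 0.007]]
contact_force: [1.5, -1.5, 1.3]
width: 0.0427
```

play_rows(travel=[[0,0,0],[0,0,0],[0,0,0],[0,0,0],[0,0,0]], angular=[[0,0,0],[0,0,0],[0,0,0],[0,0,0],[0,0,0]], jaw=[-0.3,-0.3,-0.3,-0.3,-0.3])

```text
clock: 9.7
position: [0.5565, 0.0, 0.1776]
ee_rot: [[-0.002, 0.062, 0.998], [0.0, 0.998, -0.062], [-1.0, 0.0, -0.002]]
contact_force: [-1.1, -0.8, 0.1]
width: 0.0556
```

```bash
python3 - <<'E'
from h import *
import pickle
p=grab('wrist');save(p,'w10');pickle.dump(p,open('w10.pkl','wb'))
print(p['state']['position'],p['state']['ee_rot'])
im=p['image'][:,:,::-1]
cv2.imwrite('pics/w10z.png',cv2.resize(im[0:260,100:500],None,fx=2,fy=2,interpolation=cv2.INTER_CUBIC))
E
```

```text
[5.56487175e-01 2.15777083e-05 1.77571753e-01] [[-1.55995915e-03  6.20285447e-02  9.98073157e-01]
 [ 2.01708649e-04  9.98074370e-01 -6.20283048e-02]
 [-9.99998763e-01  1.04558366e-04 -1.56946694e-03]]
```

View pics/w10z.png

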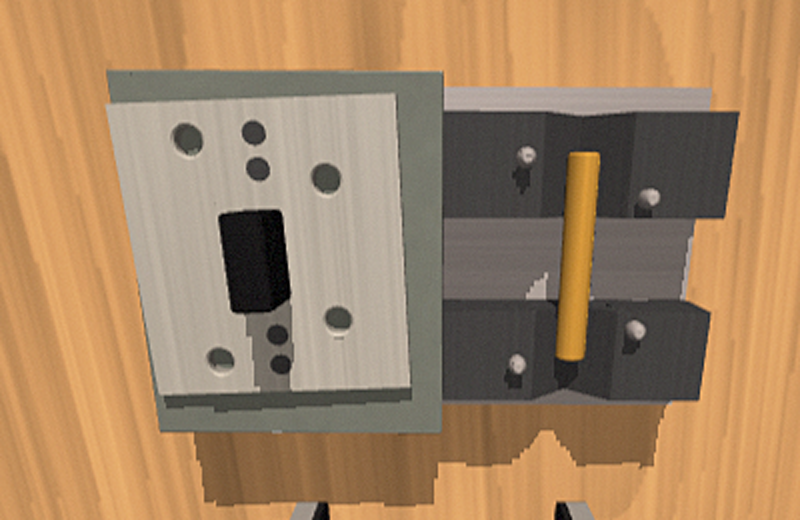

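The rod lies in the groove between the pins, at (587,152) to (569,360) in the zoomed view. I fit the jig, template and rod from this picture.

```bash
python3 - <<'E'
from h import *
import pickle
p=pickle.load(open('w10.pkl','rb'))
Z=lambda l:[(100+a/2-.25,b/2-.25) for a,b in l]
pins=[(-.026,.044),(.026,.028),(.026,-.028),(-.026,-.044)]
L=[(x,y,.0485) for x,y in pins]+[(.06,.062,.04),(.06,.02,.04),(.06,-.02,.04),(.06,-.062,.04)]+[(-.19,.075,.05),(-.06,.075,.05),(-.06,-.075,.05),(-.19,-.075,.05)]
uv=Z([(527,154),(650,196),(636,328),(517,362),(739,112),(724,217),(710,313),(698,400),(107,70),(443,71),(442,432),(160,432)])
a=fit(p,L,uv,[.62,.045,-.06])
a2=fit(p,L[:8],uv[:8],[.62,.045,-.06])
L=[(x,y,.058) for x,y in pins]+[(-.055,.058,.058),(.055,.058,.058),(.055,-.058,.058),(-.055,-.058,.058)]
uv=Z([(188,139),(326,178),(339,319),(221,360),(107,104),(396,93),(411,386),(160,395)])
b=fit(p,L,uv,[.49,.055,0])
c,s=np.cos(a[2]),np.sin(a[2]);M=np.array([[c,s],[-s,c]])
print('tmpl in jig',M@(b[:2]-a[:2]),b[2]-a[2])
e=back(p,Z([(584,153),(571,358)]),.0345)
print('rod ends in jig',[M@(q[:2]-a[:2]) for q in e])
goal(b[0],b[1],.12,b[2])
# home offset when gripping: same
E
```

```text
pose [ 0.6196  0.0457 -0.0636]
[[-0.1, 0.9], [1.1, 0.9], [1.2, 2.1], [0.4, 2.6], [-0.0, -1.4], [-0.0, 0.2], [0.5, -1.2], [0.3, -0.1], [-2.2, -0.9], [-0.5, -1.1], [-0.3, 0.6], [-0.9, 0.2]]
pose [ 0.6192  0.0464 -0.0737]
[[-0.0, -0.4], [1.0, 0.4], [0.5, 1.7], [-0.5, 1.7], [0.3, -1.4], [-0.3, 0.1], [-0.2, -1.2], [-0.8, -0.1]]
pose [ 0.4903  0.0601 -0.0277]
[[-0.1, 0.4], [0.3, 0.5], [-0.0, 0.6], [0.1, 0.5], [-0.8, -0.7], [0.2, -0.7], [0.3, 0.1], [-0.1, -0.4]]
tmpl in jig [-0.12999237  0.00610015] 0.035867271238965215
rod ends in jig [array([-0.00022812,  0.04567449]), array([ 0.00027473, -0.04342216])]
travel [ 57.8  55.9 -69.7] ang [-1.97 -0.08 -0.01] pos [ 0.5565 -0.      0.1777] clock 9.75 w 0.05524147851527691
```

play_rows(travel=[[5,28,-35],[25,56,-70],[55,56,-70],[75,56,-70],[90,56,-70]], angular=[[-2,0,0],[-2,0,0],[-2,0,0],[-2,0,0],[-2,0,0]], jaw=[-0.3,-0.3,-0.3,-0.3,-0.3])

```text
clock: 10.25
position: [0.489, 0.0605, 0.087]
ee_rot: [[-0.002, 0.027, 1.0], [-0.0, 1.0, -0.027], [-1.0, -0.0, -0.002]]
contact_force: [0.5, 0.2, -0.2]
width: 0.0558
```

```bash
python3 - <<'E'
from h import *
p=grab('wrist');save(p,'w11')
goal(.4903,.0601,.063,-.028)
E
```

```text
travel [22.1 -0.2  2.5] ang [ 0.06 -0.28  0.  ] pos [0.4879 0.0604 0.0851] clock 10.3 w 0.05512032320254039
```

View pics/w11.png

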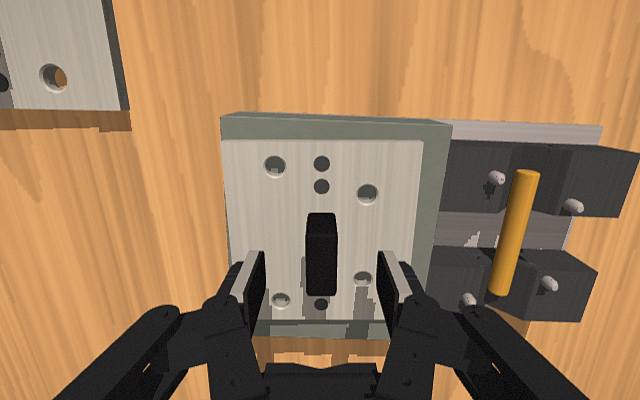

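play_rows(travel=[[8,0,0],[16,0,0],[23,0,0],[23,0,0],[23,0,0]], angular=[[0,0,0],[0,0,0],[0,0,0],[0,0,0],[0,0,0]], jaw=[-0.3,-0.3,-0.3,-0.3,-0.3])

```text
clock: 10.8
position: [0.4902, 0.0597, 0.0658]
ee_rot: [[0.0, 0.028, 1.0], [-0.0, 1.0, -0.028], [-1.0, -0.0, 0.0]]
contact_force: [0.5, -0.1, 0.5]
width: 0.0551
```

```bash
python3 - <<'E'
from h import *
goal(.4903,.0601,.063,-.028)
p=grab('wrist');save(p,'w12')
E
```

```text
travel [2.8 0.4 0.1] ang [-0.01  0.01  0.01] pos [0.4902 0.0597 0.0658] clock 10.8 w 0.05513282475117836
```

View pics/w12.png

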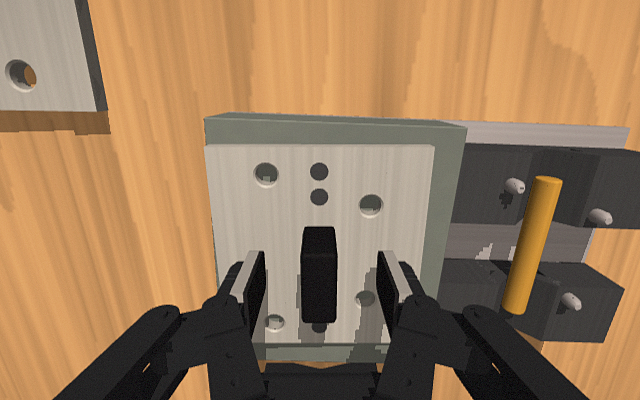

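play_rows(travel=[[2,0.4,0],[2,0.4,0],[2,0.4,0],[2,0.4,0],[2,0.4,0]], angular=[[0,0,0],[0,0,0],[0,0,0],[0,0,0],[0,0,0]], jaw=[0.1,0.3,0.5,1,1], newtons=60)

```text
clock: 11.35
position: [0.4903, 0.0602, 0.0639]
ee_rot: [[0.001, 0.028, 1.0], [-0.0, 1.0, -0.028], [-1.0, -0.0, 0.001]]
contact_force: [-0.1, -0.0, 2.7]
width: 0.0148
```

```bash
python3 - <<'E'
from h import *
goal(.4903,.0601,.063,-.028)
p=grab('wrist');save(p,'w13')
s=manip.observe();print(s['contact_force'],s['torque'])
E
```

```text
travel [ 0.9 -0.1  0.1] ang [0.   0.03 0.01] pos [0.4903 0.0602 0.0639] clock 11.35 w 0.014818947015261404
[-0.06995339  0.67456846  3.10244858] [-0.00998876  0.11499542 -0.04189283]
```

View pics/w13.png

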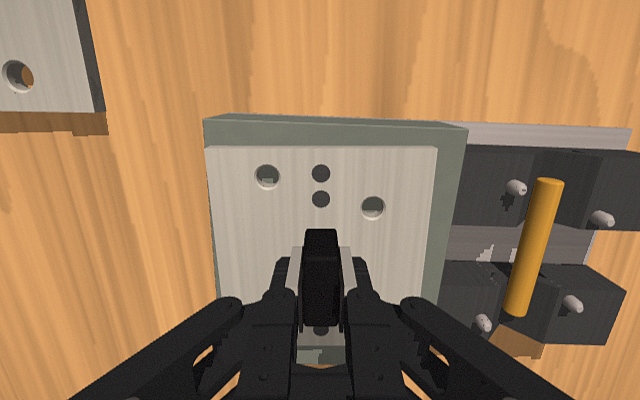

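The bar is gripped (15 mm opening). I slide level at the same height, at first to about 30 mm short of home.

play_rows(travel=[[0,-2,15],[0,-4,35],[0,-6,58],[0,-8,80],[0,-10,100]], angular=[[0.4,0,0],[0.8,0,0],[1.2,0,0],[1.7,0,0],[2.1,0,0]], jaw=[1,1,1,1,1])

```text
clock: 11.9
position: [0.5888, 0.0475, 0.0637]
ee_rot: [[-0.003, 0.065, 0.998], [0.0, 0.998, -0.065], [-1.0, 0.0, -0.003]]
contact_force: [-5.0, 0.8, 7.3]
width: 0.015
```

```bash
python3 - <<'E'
from h import *
import pickle
goal(.6196,.0457,.064,-.065)
p=grab('wrist');p=grab('wrist');save(p,'w14');pickle.dump(p,open('w14.pkl','wb'))
s=manip.observe();print(s['contact_force'],s['torque'],p['state']['position'])
q=grab('side');u,v=340,200
cv2.imwrite('pics/s14.png',cv2.resize(q['image'][150:260,260:420],None,fx=4,fy=4,interpolation=cv2.INTER_CUBIC)[:,:,::-1])
E
```

```text
travel [-0.4  0.1 30.8] ang [ 0.02 -0.18 -0.  ] pos [0.5888 0.0475 0.0637] clock 11.9 w 0.014984495829481257
[ 2.91146112 -0.50530687  2.84388341] [-0.02247283 -0.4209726   0.07744942] [0.59275143 0.04686448 0.06396614]
```

View pics/w14.png

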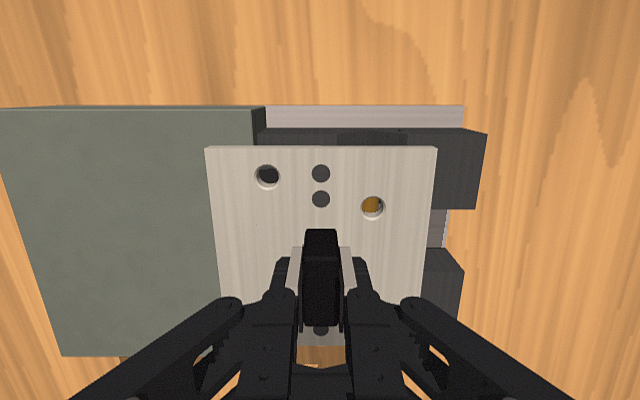

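View pics/s14.png

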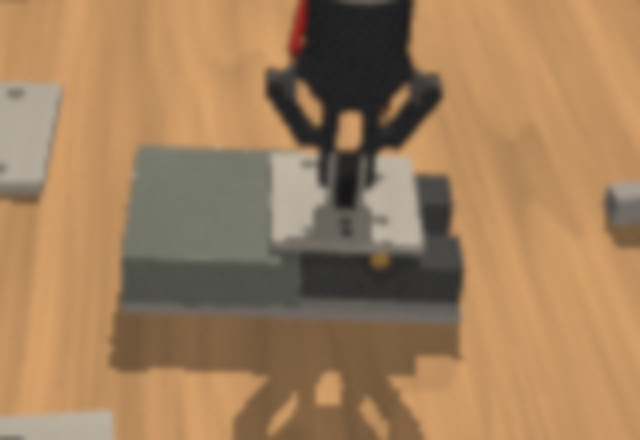

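```bash
python3 - <<'E'
from h import *
import pickle
p=pickle.load(open('w14.pkl','rb'))
im=p['image'][:,:,::-1]
cv2.imwrite('pics/w14z.png',cv2.resize(im[90:270,195:495],None,fx=2.5,fy=2.5,interpolation=cv2.INTER_CUBIC))
E
```

```text
(no output)
```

View pics/w14z.png

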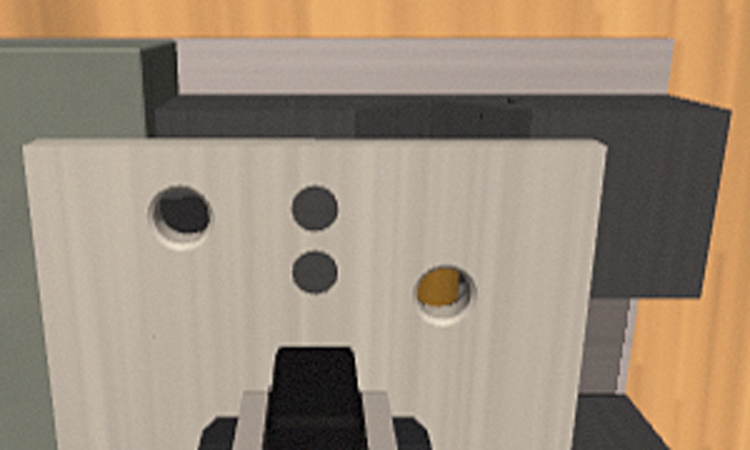

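```bash
python3 - <<'E'
from h import *
import pickle
p=pickle.load(open('w14.pkl','rb'))
Z=lambda l:[(195+a/2.5-.3,90+b/2.5-.3) for a,b in l]
b=fit(p,[(-.026,.044,.058),(.026,.028,.058),(-.055,.058,.058),(.055,.058,.058)],Z([(180,217),(445,295),(26,146),(604,146)]),[.59,.047,-.065])
a=fit(p,[(.06,.062,.04),(.06,.02,.04),(-.06,.075,.05)],Z([(729,110),(700,297),(143,48)]),[.62,.0457,-.065])
R=np.array(p['state']['ee_rot']);P=p['state']['position']
print('T in tool',R.T@(np.r_[b[:2],.05]-P)*1e3, 'yaw tool',np.arctan2(R[1,2],R[0,2]))
c,s=np.cos(a[2]),np.sin(a[2]);M=np.array([[c,s],[-s,c]])
print('tmpl in jig',M@(b[:2]-a[:2]),b[2]-a[2])
print('tmpl in jig old',M@(b[:2]-[.6197,.0456]))
goal(.6197,.0456,.064,-.065)
E
```

```text
pose [ 0.5932  0.0466 -0.0659]
[[0.1, 0.4], [-0.0, 0.3], [-1.8, -0.2], [1.6, -0.2]]
pose [ 0.6198  0.0452 -0.0638]
[[1.1, -0.2], [0.2, 0.9], [-1.8, -0.1]]
T in tool [13.96680253 -0.25355876  0.41477778] yaw tool -0.06565363379362213
tmpl in jig [-0.02664589 -0.00033263] -0.002057010664020059
tmpl in jig old [-0.0265381  -0.00071157]
travel [ 0.1  0.4 27.9] ang [0.01 0.17 0.01] pos [0.5919 0.047  0.064 ] clock 12.05 w 0.014598390597739984
```

play_rows(travel=[[0,0,8],[0,0.3,16],[0,0.5,24],[0,0.5,27],[0,0.5,27]], angular=[[0,0,0],[0,0,0],[0,0,0],[0,0,0],[0,0,0]], jaw=[1,1,1,1,1])

```text
clock: 12.55
position: [0.6152, 0.0464, 0.063]
ee_rot: [[-0.003, 0.064, 0.998], [0.0, 0.998, -0.064], [-1.0, -0.0, -0.003]]
contact_force: [-1.0, -0.2, -1.5]
width: 0.0149
```

play_rows(travel=[[0,0,0],[0,0,0],[0,0,0],[0,0,0],[0,0,0]], angular=[[0,0,0],[0,0,0],[0,0,0],[0,0,0],[0,0,0]], jaw=[1,1,1,1,1])

```text
clock: 13.05
position: [0.6166, 0.0461, 0.0635]
ee_rot: [[-0.0, 0.065, 0.998], [-0.0, 0.998, -0.065], [-1.0, -0.0, -0.0]]
contact_force: [0.6, -0.7, -1.4]
width: 0.0151
```

```bash
python3 - <<'E'
from h import *
import pickle
p=grab('wrist');save(p,'w15');pickle.dump(p,open('w15.pkl','wb'))
s=manip.observe();print(s['contact_force'],s['torque'],p['state']['position'])
goal(.6193,.0459,.064,-.065)
im=p['image'][:,:,::-1]
cv2.imwrite('pics/w15z.png',cv2.resize(im[90:270,195:495],None,fx=2.5,fy=2.5,interpolation=cv2.INTER_CUBIC))
E
```

```text
[-0.5497612   0.56801409 -2.94205746] [-0.0136438  -0.00860319 -0.02674002] [0.61663888 0.04608974 0.06348773]
travel [-0.5 -0.1  2.6] ang [ 0.02 -0.    0.01] pos [0.6167 0.0461 0.0635] clock 13.1 w 0.015293398404150952
```

View pics/w15z.png

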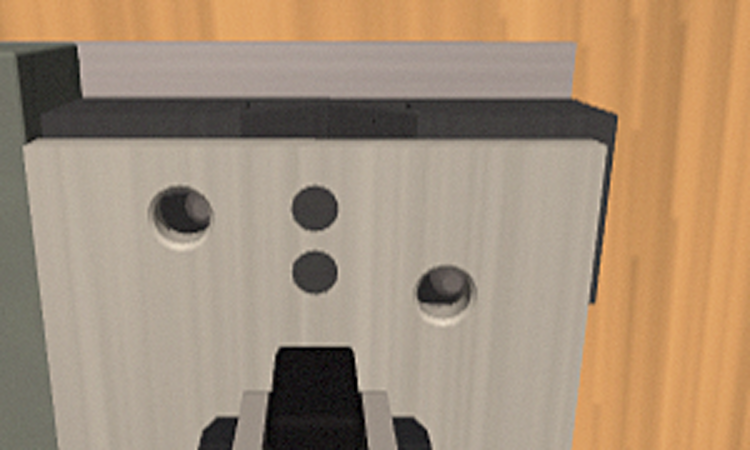

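The pins show through the holes, about 2–3 mm to the +x side. I slide on by 2.6 mm.

play_rows(travel=[[0,0,1.3],[0,0,2.6],[0,0,2.6],[0,0,2.6],[0,0,2.6]], angular=[[0,0,0],[0,0,0],[0,0,0],[0,0,0],[0,0,0]], jaw=[1,1,1,1,1])

```text
clock: 13.6
position: [0.6193, 0.046, 0.0636]
ee_rot: [[-0.0, 0.065, 0.998], [-0.0, 0.998, -0.065], [-1.0, -0.0, -0.0]]
contact_force: [0.6, 0.7, -2.1]
width: 0.015
```

```bash
python3 - <<'E'
from h import *
import pickle
p=grab('wrist');save(p,'w16');pickle.dump(p,open('w16.pkl','wb'))
s=manip.observe();print(s['contact_force'],s['torque'],p['state']['position'])
goal(.6193,.0459,.064,-.065)
im=p['image'][:,:,::-1]
cv2.imwrite('pics/w16z.png',cv2.resize(im[140:240,235:405],None,fx=4.5,fy=4.5,interpolation=cv2.INTER_CUBIC))
for l,h in (((-.026,.044),0),((.026,.028),0)):
    R=np.array(s['ee_rot'])
    print('hole top/bot', proj(p,p['state']['position']+R@np.array([.0057,l[1]-.00025,l[0]+.0004])), proj(p,p['state']['position']+R@np.array([.0137,l[1]-.00025,l[0]+.0004])))
E
```

```text
[-0.31986578  0.09566387 -2.7498631 ] [-0.03017115 -0.00448354 -0.0135219 ] [0.61926316 0.04595034 0.06360375]
travel [-0.4 -0.   0. ] ang [ 0.02 -0.    0.  ] pos [0.6193 0.0459 0.0636] clock 13.65 w 0.014845671507107723
hole top/bot [[266.62013787 176.9922613 ]] [[269.18474386 172.97550948]]
hole top/bot [[372.69042993 208.15300017]] [[370.31040328 202.83051503]]
```

View pics/w16z.png

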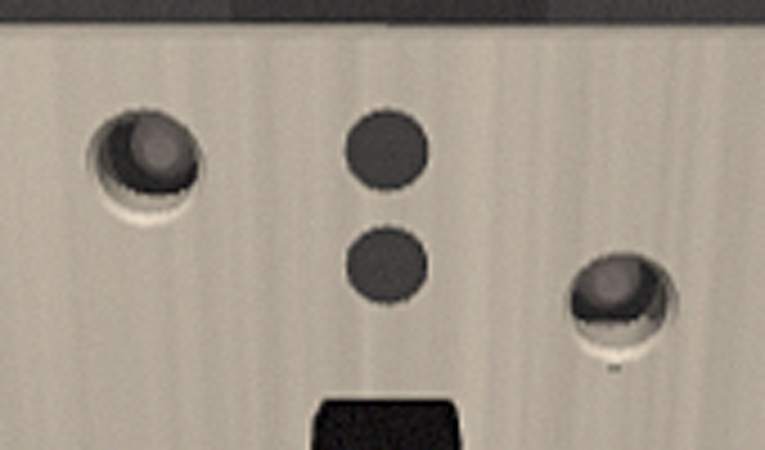

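The pins sit within about 0.6 mm of the hole centres. I lower 10 mm gently.

play_rows(travel=[[1,0,0.4],[2.5,0,0.4],[4,0,0.4],[5,0,0.4],[5,0,0.4]], angular=[[0,0,0],[0,0,0],[0,0,0],[0,0,0],[0,0,0]], jaw=[1,1,1,1,1])

```text
clock: 14.15
position: [0.6195, 0.0459, 0.0583]
ee_rot: [[-0.0, 0.065, 0.998], [-0.0, 0.998, -0.065], [-1.0, -0.0, -0.0]]
contact_force: [0.6, 0.7, -3.4]
width: 0.0146
```

play_rows(travel=[[1.5,0,0],[3,0,0],[4,0,0],[4.8,0,0],[4.8,0,0]], angular=[[0,0,0],[0,0,0],[0,0,0],[0,0,0],[0,0,0]], jaw=[1,1,1,1,1])

```text
clock: 14.65
position: [0.6196, 0.0459, 0.054]
ee_rot: [[-0.0, 0.065, 0.998], [-0.0, 0.998, -0.065], [-1.0, -0.0, -0.0]]
contact_force: [-0.7, -0.7, -1.4]
width: 0.0148
```

play_rows(travel=[[0.7,0,0],[1.2,0,0],[1.2,0,0],[1.2,0,0],[1.2,0,0]], angular=[[0,0,0],[0,0,0],[0,0,0],[0,0,0],[0,0,0]], jaw=[1,1,1,1,1])

```text
clock: 15.15
position: [0.6196, 0.0459, 0.054]
ee_rot: [[0.001, 0.065, 0.998], [-0.0, 0.998, -0.065], [-1.0, -0.0, 0.001]]
contact_force: [-4.3, -0.6, 7.1]
width: 0.0151
```

```bash
python3 - <<'E'
from h import *
import pickle
p=grab('wrist');save(p,'w17')
s=manip.observe();print(s['contact_force'],s['torque'],p['state']['position'])
E
```

```text
[-4.37607965  0.25211189  6.77064578] [0.04372145 0.8074985  0.03598001] [0.61963615 0.04593907 0.05395713]
```

View pics/w17.png

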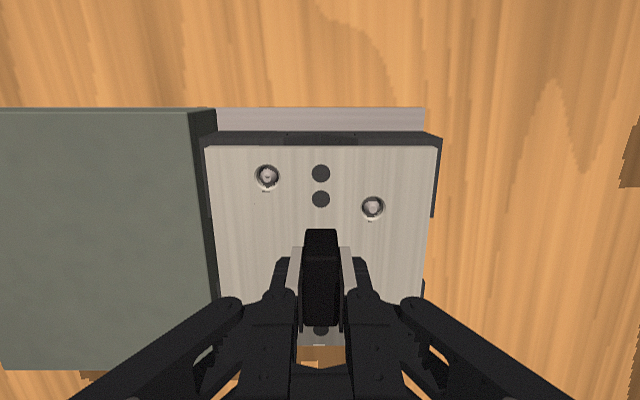

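Both visible pins stand inside their holes, at (267,176) and (373,207), and the press meets a firm stop at 7 N. I release and lift away.

play_rows(travel=[[-1,0,0],[-1,0,0],[-1,0,0],[-1,0,0],[-1,0,0]], angular=[[0,0,0],[0,0,0],[0,0,0],[0,0,0],[0,0,0]], jaw=[0.6,0.3,0.1,0,-0.2])

```text
clock: 15.7
position: [0.6197, 0.0459, 0.0535]
ee_rot: [[-0.0, 0.065, 0.998], [-0.0, 0.998, -0.065], [-1.0, -0.0, -0.0]]
contact_force: [0.2, 0.2, -0.3]
width: 0.051
```

play_rows(travel=[[-15,0,0],[-50,0,0],[-90,-10,0],[-120,-30,0],[-130,-50,0]], angular=[[0,0,0],[0,0,0],[0,0,0],[0,0,0],[0,0,0]], jaw=[-0.2,-0.2,-0.2,-0.2,-0.2])

```text
clock: 16.2
position: [0.6184, -0.0043, 0.1879]
ee_rot: [[0.006, 0.063, 0.998], [-0.001, 0.998, -0.063], [-1.0, -0.001, 0.006]]
contact_force: [-0.3, 0.2, -0.0]
width: 0.0514
```

play_rows(travel=[[0,0,0],[0,0,0],[0,0,0],[0,0,0],[0,0,0]], angular=[[0,0,0],[0,0,0],[0,0,0],[0,0,0],[0,0,0]], jaw=[-0.2,-0.2,-0.2,-0.2,-0.2])

```text
clock: 16.7
position: [0.616, -0.0032, 0.1827]
ee_rot: [[-0.002, 0.064, 0.998], [0.0, 0.998, -0.064], [-1.0, 0.0, -0.002]]
contact_force: [0.7, 0.4, 0.9]
width: 0.0518
```

```bash
python3 - <<'E'
from h import *
import pickle
p=grab('wrist');pickle.dump(p,open('w18.pkl','wb'))
q=grab('side')
im=p['image'][:,:,::-1]
cv2.imwrite('pics/w18z.png',cv2.resize(im[0:240,150:450],None,fx=2.5,fy=2.5,interpolation=cv2.INTER_CUBIC))
cv2.imwrite('pics/s18.png',cv2.resize(q['image'][150:260,260:420],None,fx=4,fy=4,interpolation=cv2.INTER_CUBIC)[:,:,::-1])
s=manip.observe();print(s['contact_force'],s['position'],s['clock'])
E
```

```text
[ 0.22567506 -0.25136997  0.23185183] [ 0.61620413 -0.00341219  0.18308452] 16.8
```

View pics/w18z.png

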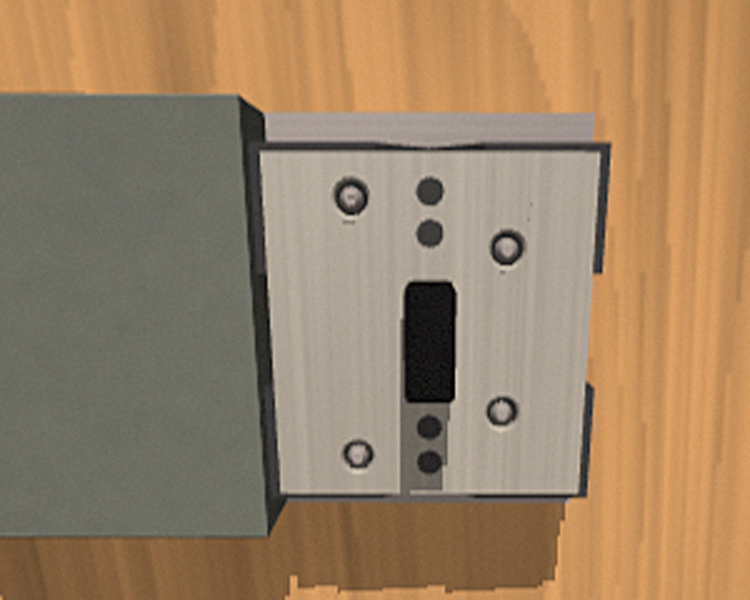

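View pics/s18.png

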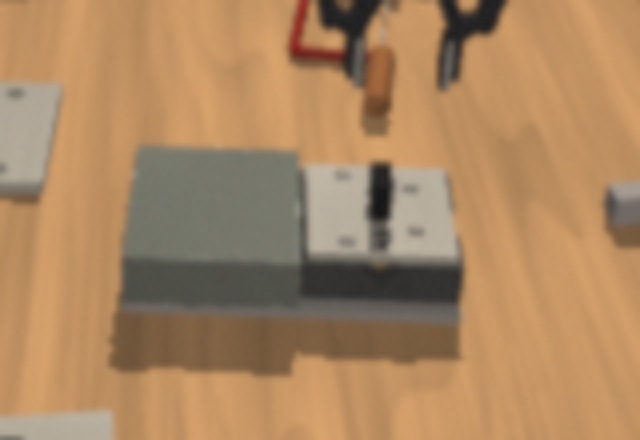

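All four pins stand centred in their holes, at zoomed (351,196), (507,247), (502,410) and (358,454). The side view shows the plate flat with the rod's end visible under it. Handing in.

```bash
python3 - <<'E'
from h import *
import pickle
p=pickle.load(open('w18.pkl','rb'))
Z=[(150+a/2.5-.3,b/2.5-.3) for a,b in [(351,196),(507,247),(502,410),(358,454),(260,152),(604,152),(579,494),(281,494)]]
pins=[(-.026,.044),(.026,.028),(.026,-.028),(-.026,-.044)]
fit(p,[(x,y,.048) for x,y in pins]+[(-.055,.058,.048),(.055,.058,.048),(.055,-.058,.048),(-.055,-.058,.048)],Z,[.62,.0457,-.065])
print(manip.close_job())
E
```

```text
pose [ 0.6203  0.0458 -0.0654]
[[0.1, 0.3], [0.5, 0.5], [0.3, 1.2], [0.1, 0.8], [-0.0, -0.8], [-0.9, -0.5], [-0.0, -0.4], [-0.2, -0.7]]
the job is handed in; nothing more can be done
None
```

I laid the rightmost rod in the V-groove and let it go. I then slid the smallest template level along the deck by its grip bar, lowered it onto the four pins, released it and backed the arm off. I handed the job in at about 17 s; no verdict is reported.

**Rod:** after release it measured within 0.3 mm across the groove, about 1 mm off the middle lengthwise, and under 0.01 rad out of line. Only its end is visible under the template now, so I did not measure it again after the template went on.

**Template:** the fit puts it within about 1 mm of the jig pose and 0.002 rad of square. All four pins are visible in their holes. It met a firm stop at the expected home height (7 N), and the side view shows it flat. I did not measure its height separately after letting go.

**Disagreements:** the jig fits varied by up to 1 mm and 0.01 rad depending on which features I used. A few deck and pin pixels were 2 to 2.6 px off, so I cross-checked by looking at the pins through the holes before lowering.

**Bystanders:** I kept the arm clear of the saw and the jar, but took no final measurement of where they lie.

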